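Fill the bin from the scoop, then peel off a cover and hold it over the bin

ROBOT

A 6-joint arm with a two-finger parallel gripper is mounted at the origin on a cart in front of the work surface, level with it; the furniture and walls round the work are solid. World frame = base frame: x ahead of the robot, y to its left, z up, the work surface at z = 0. Lengths are in m, angles in rad, forces in N, time in s.
With the tool pointing down it reaches from about 0.375 to 0.9 m from the base axis. Payload 3.1 kg.
Tool frame: the origin (TCP) lies midway between the tips of the shut fingers; the grasp point (between the pads) lies 19 mm behind it; z points along the fingers, y is the line along which they close (so a half turn about z gives the same grasp; the last joint's range is limited). The gripper opens to 87 mm and grips with 3 to 60 N. Pads are 19 mm wide; open, the fingers measure 117 mm over their backs; the gripper's body (75 mm by 190 mm) begins 51 mm behind the grasp point.
Start: joints at [-1.419, 0.527, 1.433, -0, 1.181, -0.178], TCP at [0.203, -0.591, 0.188] pointing down, gripper open.
Joint ranges: [-3.08, 3.08], [-0.75, 2.2], [0.22, 2.44], [-1.43, 4.57], [0, 2.65], [-2.85, 2.85]. Speed limits (rad/s): [2.79, 2.79, 3.14, 3.14, 3.14, 3.14].

INTERFACE

Orientations are given as a unit quaternion [x, y, z, w].
In Python, from station import robot gives the robot as it stands. The module is installed in compiled form; this text tells all that it offers.
- The arm moves only by the shell command python3 -m crank 'ROWS' [OPENING] [FORCE]. ROWS is JSON, a list of rows, each a list of 6 numbers: the shift along the tool's x, y, z as a fraction of full scale, then the turn, a rotation vector about the tool's x, y, z as a fraction of full scale. In form: [[dx, dy, dz, rx, ry, rz], ...]. A call has 1 to 8 rows; each row is the pose to reach, as a shift and turn from the pose commanded when the call began, along the tool's axes at that moment; what a row does not reach only later rows make up. Full scale, the value 1, is 10 cm for a shift and 90 degrees for a turn. A row lasts 1/8 s, in which the tool goes at most 62.5 mm and 10.7 degrees, less where a joint would pass 70% of its speed; a pose out of reach is approached as far as the arm can. A call with a number of a shift or a turn outside -1 to 1 is refused whole. A call with a gripper value outside its range is refused whole. OPENING is the opening, from -1 (shut) to 1 (fully open), set as the call begins (- or left out, the last holds). The fingers move at their own pace and stop on an object; FORCE is the grip in N (left out, the last holds). Time passes only in rows, so rows that repeat a pose let the fingers close. It gives the time, the measured TCP pose, the force, the opening and the grip force at its end, in the units of the state.
- robot.sense(): the state, without advancing time (a new reading comes with each control period).
- robot.read_camera(name): name is "scene" or "side" or "wrist"; returns the picture (480x640x3 uint8, red, green, blue); there is no depth.
- robot.calibration(name): a dict with "K" (3x3 intrinsics, pixels), "R" (3x3) and "t" (3): a world point X has camera coordinates R X + t. Camera axes: x right, y down, z forward; pixel columns grow to the right and rows downward; lengths in m; the calibration is good to about 2 mm. A picture is of the moment at which its call begins: read the wrist's pose just before it. calibration takes no time and is no camera call; for the wrist camera it gives the pose at the moment of the call.
- robot.finish_job(): hands the job in; it is judged then, once.
The state is a dict: "clock": time; "joint_positions": joint angles; "joint_velocities": joint speeds; "joint_efforts": joint torques, N m; "position": TCP position; "ee_rot": TCP orientation; "ft_force": force on the tool from outside, world axes, zero at the start; "ft_torque": the same for the moment, N m; "width": finger opening in m; "gripper_force": force on a finger pad.
Only numpy, scipy, OpenCV 4.12 (cv2) and the standard library are available. Lean on these libraries where they do the work, as an engineer would, in place of code of your own. Each camera call takes 0.05 s, during which the arm holds its last target. There are 200 camera calls.

TASK

Pour the four steel bushes from the scoop into the grey bin and set the empty scoop back upright on the worktop. Then peel the top cover off the clinging stack by its corner tab - raise the tab's corner while the opposite corner still rests on the stack, so that the other covers stay down where they are - and hold it out over the bin, level, centred and square with it (long side to long side), a few centimetres above the rim without touching. Finish while still holding it there; leave the other things on the bench alone.

Things in the scene. Friction and masses are not known exactly. Their poses are not given: they have to be found in the camera images.
- scoop_grip (a point): Centre of the free part of the scoop's upright black handle, behind its back wall: handle 14 mm thick along the scoop's y, 30 mm along x, from 14 to 80 mm above the scoop's underside. The point lies at x = +72, z = +57 mm of scoop. Axes as scoop.
- scoop: Pouring scoop: loose shallow sheet-metal tray, 0.14 kg, 104 mm long (x -52..52), 92 mm wide, walls 34 mm high at the sides and back. Origin at the centre of its underside (z = 0 on the worktop); z up; +x points to the handle at the back, -x to the open front (at the start the front faces left, the handle is on the right as the robot sees it).
- scoop_lip (a point): Middle of the scoop's pouring edge at the open front, x = -80, z = +8 mm of scoop; a lip rises to it from the 3 mm thick floor at 12 degrees. Floor and lip are slippery: with the front tipped down by about 35 degrees the bushes start to slide out, at 50 degrees all leave.
- bin: Open grey parts bin, loose, 0.35 kg, 146 mm along its x, 105 mm along its y; walls 52 mm high except the front (-x) one, which is 30 mm; walls and floor 3 mm thick. Origin at the centre of its underside; its front faces the robot.
- cover_tab (a point): Centre of the top cover's upright grip tab: 9 mm thick, 28 mm wide, 40 mm tall above the panel; 30 mm above the cover's underside, at x = +62, y = +43 mm of the cover. It stands at the corner farthest from the robot, its width along the cover's diagonal (0.61 rad from the cover's +x toward +y): grip it from above across it. Top of the tab 80 mm above the worktop. Axes: the cover's.
- cover_mid (a point): Centre of the top cover, 5 mm above its underside: grey moulded lid, 160 (x) by 120 (y) by 10 mm, z up, 0.08 kg. It lies nested on the stack and clings to it by friction of about 1.5 N near each corner; a corner is free once it is 6 mm up.
- tab_corner (a point): Corner of the top cover's rim beside the tab, at its underside (x = +80, y = +60 mm of the cover).
- far_corner (a point): Opposite corner of the top cover's rim, at its underside (x = -80, y = -60 mm of the cover).
- stack_top (a point): Rest of the stack: five nested covers that stay together as one loose block 160 x 120 x 30 mm, about 0.7 kg, with a 5 mm raised panel that fits under the top cover. The point is the centre of its upper rim, 30 mm above the worktop; axes as the top cover's at the start.
- bush0_mid (a point): Centre of one of four turned steel bushes, 36 mm diameter, 18 mm high, that lie in the scoop at the start.
- bush1_mid (a point): Centre of one of four turned steel bushes, 36 mm diameter, 18 mm high, that lie in the scoop at the start.
- bush2_mid (a point): Centre of one of four turned steel bushes, 36 mm diameter, 18 mm high, that lie in the scoop at the start.
- bush3_mid (a point): Centre of one of four turned steel bushes, 36 mm diameter, 18 mm high, that lie in the scoop at the start.
- micrometer_mid (a point): Bystander: micrometer, 132 mm long; leave it alone.
- cup_mid (a point): Bystander: small white sample cup, 37 mm diameter, 26 mm high; leave it alone.
- brass_bush_mid (a point): Bystander: brass bush, 30 mm diameter, 26 mm high; leave it alone.

How it is judged:
On the way, in this order (a step that is already met when the one before it is completed fails the run):
1. all four bushes lie in the bin and the scoop stands upright on the worktop, let go (x of bush0_mid in the frame of bin between -0.072 and 0.072 m and y of bush0_mid in the frame of bin between -0.052 and 0.052 m and z of bush0_mid in the frame of bin between 0 and 0.055 m and x of bush1_mid in the frame of bin between -0.072 and 0.072 m and y of bush1_mid in the frame of bin between -0.052 and 0.052 m and z of bush1_mid in the frame of bin between 0 and 0.055 m and x of bush2_mid in the frame of bin between -0.072 and 0.072 m and y of bush2_mid in the frame of bin between -0.052 and 0.052 m and z of bush2_mid in the frame of bin between 0 and 0.055 m and x of bush3_mid in the frame of bin between -0.072 and 0.072 m and y of bush3_mid in the frame of bin between -0.052 and 0.052 m and z of bush3_mid in the frame of bin between 0 and 0.055 m and height (world z) of scoop below 0.006 m and angle between scoop's own z axis and vertical below 0.1 rad and contact force between the fingers and scoop below 0.2 N), for 0.2 s.
2. the top cover's tab corner is raised by more than 15 mm while its opposite corner is still within 6 mm of the stack (z of tab_corner in the frame of stack_top above 0.015 m and z of far_corner in the frame of stack_top below 0.006 m), for 0.1 s.
At the end, for the whole second after the job is handed in: Fingers hold the cover still over the bin, touching nothing else: centred to 30 mm, centre 65-205 mm above the worktop, tilt under 0.15 rad, square to 0.2 rad. All bushes lie in the bin, which stands flat; the scoop stands upright on the worktop; the rest of the stack lies flat on it (x of bush0_mid in the frame of bin between -0.072 and 0.072 m and y of bush0_mid in the frame of bin between -0.052 and 0.052 m and z of bush0_mid in the frame of bin between 0 and 0.055 m and x of bush1_mid in the frame of bin between -0.072 and 0.072 m and y of bush1_mid in the frame of bin between -0.052 and 0.052 m and z of bush1_mid in the frame of bin between 0 and 0.055 m and x of bush2_mid in the frame of bin between -0.072 and 0.072 m and y of bush2_mid in the frame of bin between -0.052 and 0.052 m and z of bush2_mid in the frame of bin between 0 and 0.055 m and x of bush3_mid in the frame of bin between -0.072 and 0.072 m and y of bush3_mid in the frame of bin between -0.052 and 0.052 m and z of bush3_mid in the frame of bin between 0 and 0.055 m and height (world z) of each of scoop, bin below 0.006 m and angle between scoop's own z axis and vertical below 0.1 rad and height (world z) of cover_mid between 0.065 and 0.205 m and horizontal distance between cover_mid and bin below 0.03 m and angle between cover_mid's own z axis and vertical below 0.15 rad and angle between the x axis of cover_mid and the x axis of bin, either way round below 0.2 rad and contact force between the fingers and cover above 1 N and contact force between cover and bin below 0.1 N and contact force between cover and stack below 0.1 N and contact force between cover and scoop below 0.1 N and linear speed of cover below 0.03 m/s and angle between each of bin, stack_top's own z axis and vertical below 0.06 rad and height (world z) of stack_top below 0.036 m); the arm keeps its last pose, push and grip.
It fails at once if the rest of the stack is lifted by more than 12 mm (height (world z) of stack_top above 0.042 m).
It fails at once if the rest of the stack is shoved more than 60 mm (distance of stack_top from where it was at the start of the episode above 0.06 m).
It fails at once if a bystander is moved more than 30 mm (distance of any of micrometer_mid, cup_mid, brass_bush_mid from where it was at the start of the episode above 0.03 m).
It also fails if it takes over 72 s, if anything falls off the work surface, if the arm or the gripper's body presses on something with over 40 N, if the wrist force passes 120 N, or if a joint passes its speed limit or range.

## Working session

There is one attempt and no reset: what is moved stays moved. The work goes in short steps, Python scripts to look and compute and a shell command to move; the robot and the scene stay as the last step left them, time stands still between calls to the robot, and variables do not carry over. Pictures are saved under pics/ and viewed, at most 10 in all, crops included, and the job is handed in when it is done.

```bash
mkdir -p pics
python3 - <<'E'
from station import robot
import cv2, json
for n in ("scene","side"):
    cv2.imwrite(f"pics/{n}0.png",robot.read_camera(n)[:,:,::-1])
    c=robot.calibration(n); print(n,c)
s=robot.sense(); print(s["position"],s["ee_rot"],s["width"],s["clock"])
E
```

```text
scene {'K': array([[502.16486362,   0.        , 319.627412  ],
       [  0.        , 502.16486362, 245.05716157],
       [  0.        ,   0.        ,   1.        ]]), 'R': array([[-0.76720326, -0.64111567,  0.01923154],
       [-0.41845339,  0.47757633, -0.77253971],
       [ 0.48610279, -0.60074249, -0.63467515]]), 't': array([0.45580843, 0.28417588, 1.26947304])}
side {'K': array([[485.98903622,   0.        , 321.79013405],
       [  0.        , 485.98903622, 232.16035308],
       [  0.        ,   0.        ,   1.        ]]), 'R': array([[-0.9995714 ,  0.02857709, -0.00635306],
       [ 0.0224186 ,  0.60767103, -0.79387236],
       [-0.01882599, -0.79367453, -0.60805124]]), 't': array([0.56451228, 0.03330422, 1.267548  ])}
[ 0.2029181  -0.59037416  0.18756119] [ 9.86351908e-01  1.64648013e-01  1.05873458e-05 -9.72602624e-04] 0.08714865491536551 0.1
```

View pics/scene0.png

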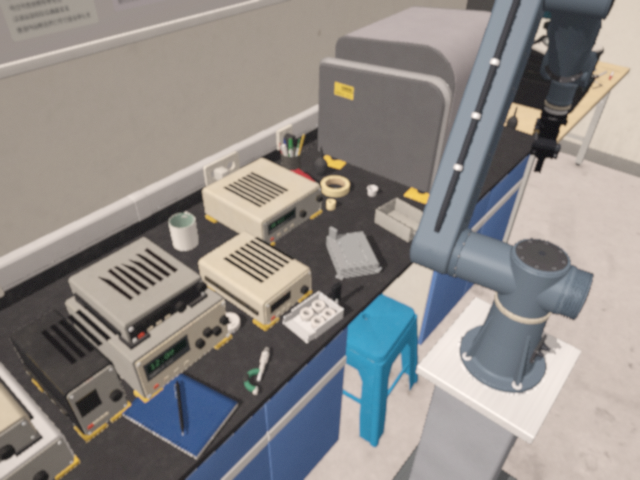

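View pics/side0.png

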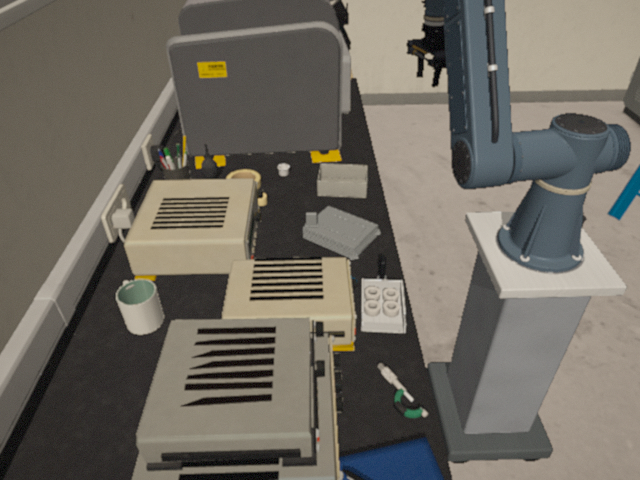

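The scene view shows the scoop with bushes at (315,315), the stack at (352,252) and the bin at (405,218). The side view shows the scoop at (383,303), the stack at (340,232) and the bin at (343,180). I'll enlarge the side and scene crops in one picture.

Run:
```python
import cv2, numpy as np
a=cv2.imread("pics/side0.png")[155:345,270:420]; b=cv2.imread("pics/scene0.png")[190:350,270:430]
a=cv2.resize(a,None,fx=3,fy=3,interpolation=cv2.INTER_CUBIC); b=cv2.resize(b,(350,350),interpolation=cv2.INTER_CUBIC)
o=np.zeros((570,800,3),np.uint8); o[:570,:450]=a; o[:350,450:]=b
cv2.imwrite("pics/crop0.png",o)
```

```text
(no output)
```

View pics/crop0.png

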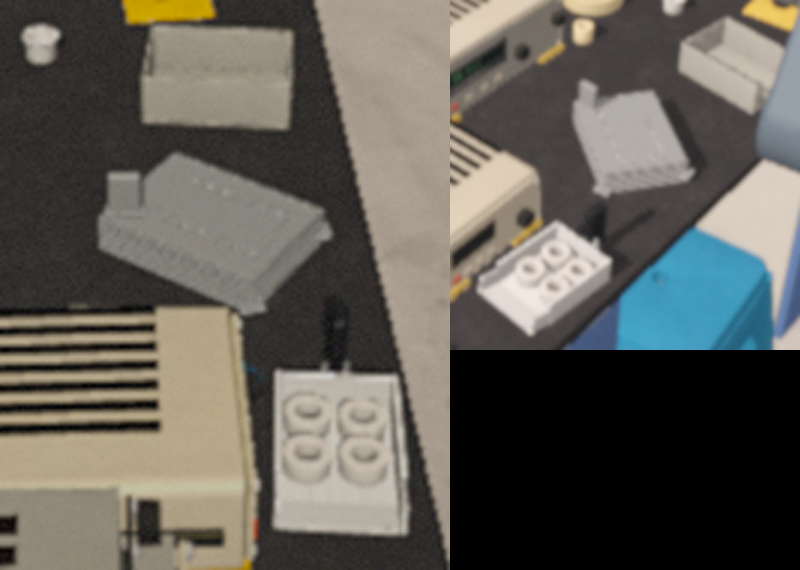

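The enlarged crop shows the corners clearly. The tab top is at crop (125,173) in the side view and (588,83) in the scene view. I'll fit the poses with least squares.

```bash
cat > h.py <<'E'
from station import robot
import numpy as np
from scipy.optimize import least_squares
from scipy.spatial.transform import Rotation as Rn
def proj(cal,P):
    c=np.asarray(P)@cal["R"].T+cal["t"]; p=c@cal["K"].T; return p[:,:2]/p[:,2:]
def fit(obs,guess,z0=0):
    # obs: list of (cal, Nx3 local, Nx2 px); returns x,y,yaw
    def w(p,L): 
        return np.c_[L[:,:2]@Rn.from_euler("z",p[2]).as_matrix()[:2,:2].T+p[:2],L[:,2]+z0]
    f=lambda p: np.concatenate([(proj(c,w(p,np.array(L,float)))-px).ravel() for c,L,px in obs])
    r=least_squares(f,guess,loss="soft_l1"); return r.x,f(r.x).reshape(-1,2)
E
python3 - <<'E'
from h import *
np.set_printoptions(precision=4,suppress=True)
S=robot.calibration("side");C=robot.calibration("scene")
s=lambda a:np.array(a)/3+[270,155]
c=lambda a:(np.array(a)-[450,0])/2.1875+[270,190]
m=lambda a:np.array(a)/1000
print("scoop",*fit([(S,m([[52,46,34],[52,-46,34],[-80,46,8],[-80,-46,8],[72,0,80]]),s([[275,372],[397,375],[275,528],[405,533],[333,300]])),
 (C,m([[52,46,34],[52,-46,34],[-80,46,8],[-80,-46,8],[72,0,80]]),c([[558,223],[610,260],[480,290],[532,330],[597,203]]))],[.45,.2,-1.57]))
print("bin",*fit([(S,m([[73,-52.5,52],[73,52.5,0],[-73,52.5,0],[73,52.5,52]]),s([[152,28],[142,123],[290,129],[143,75]])),
 (C,m([[73,52.5,0],[-73,52.5,0],[73,52.5,52],[73,-52.5,52]]),c([[680,68],[752,110],[680,45],[717,20]]))],[.5,-.4,0]))
print("stack",*fit([(S,m([[80,60,0],[-80,60,0],[-80,-60,35],[80,-60,38],[62,43,80]]),s([[98,247],[247,312],[330,225],[178,153],[125,173]])),
 (C,m([[62,43,80],[80,-60,38],[-80,-60,0],[-80,60,0]]),c([[588,83],[655,93],[693,178],[600,192]]))],[.5,-.1,-.5]))
print(robot.sense()["joint_positions"])
E
```

```text
scoop [ 0.4352  0.2019 -1.6586] [[ 0.0742 -1.0349]
 [-0.4795 -0.6053]
 [-0.0884 -1.6847]
 [ 0.1526 -1.565 ]
 [ 1.8029  2.8335]
 [-0.7197 -0.5954]
 [-0.1584 -0.0193]
 [-0.3447  0.1062]
 [-0.0627  1.2884]
 [-0.8698  1.3725]]
bin [ 0.4917 -0.3006 -0.0952] [[-0.5671 -1.0286]
 [ 0.4904 -0.1542]
 [-0.0799 -0.6293]
 [-0.0432  0.9906]
 [-1.5515  1.5187]
 [-0.0407  2.1224]
 [-0.1816 -0.5159]
 [ 2.7871 -1.2314]]
stack [ 0.5132 -0.0542 -0.6614] [[ 0.4195 -0.2944]
 [ 0.7924  0.9117]
 [-1.3691 -4.3109]
 [-0.1215 -1.233 ]
 [ 0.0526 -0.8289]
 [ 0.6202  0.2325]
 [-0.3476 -0.9344]
 [-3.834   2.5196]
 [-0.2652  1.4081]]
[-1.4185  0.5284  1.4338 -0.      1.1814 -0.1785]
```

Run:
```python
from h import *
import cv2
np.set_printoptions(precision=3,suppress=True)
S=robot.calibration("side");C=robot.calibration("scene")
def tri(a,b):
    P=[c["K"]@np.c_[c["R"],c["t"]] for c in (S,C)]
    X=cv2.triangulatePoints(P[0],P[1],np.array(a,float),np.array(b,float)).ravel(); return X[:3]/X[3]
print("instr",tri((347.3,257.7),(311,272)))
print("cab bottom right",tri((340,150),(437,188)),"top",tri((338,32),(447,88)))
def ground(c,u,z=0):
    d=c["R"].T@np.linalg.solve(c["K"],[*u,1]); o=-c["R"].T@c["t"]; return o+d*(z-o[2])/d[2]
print("foot",ground(S,(342,160)),ground(S,(312,162)),"brass",ground(S,(262,206)),"cup",ground(S,(283,176)))
print(ground(S,(353,350)))
```

```text
instr [0.51  0.139 0.086]
cab bottom right [ 0.491 -0.536  0.02 ] top [ 0.503 -0.491  0.412]
foot [ 0.483 -0.472  0.   ] [ 0.584 -0.462  0.   ] brass [ 0.733 -0.208  0.   ] cup [ 0.678 -0.375  0.   ]
[0.51  0.325 0.   ]
```

```bash
python3 -m crank '[[0.25,-0.25,0,0,0,-0.1],[0.5,-0.5,0,0,0,-0.2],[0.75,-0.75,0,0,0,-0.32],[1,-1,0,0,0,-0.43],[1,-1,0,0,0,-0.54],[1,-1,0,0,0,-0.65],[1,-1,0,0,0,-0.733],[1,-1,0,0,0,-0.733]]' 1 20
python3 -m crank '[[0.33,0.2,0,0,0,0],[0.67,0.4,0,0,0,0],[1,0.6,0,0,0,0]]'
python3 -m crank '[[0.33,0.17,0,0,0,0],[0.67,0.33,0,0,0,0],[1,0.5,0,0,0,0]]'
python3 -m crank '[[0.33,0,0,0,0,0],[0.67,0,0,0,0,0],[1,0,0,0,0,0]]'
python3 -m crank '[[0.33,0,0,0,0,0],[0.67,0,0,0,0,0],[1,0,0,0,0,0]]'
python3 -m crank '[[0.33,0,0,0,0,0],[0.67,0,0,0,0,0],[1,0,0,0,0,0],[1,0,0,0,0,0]]'
python3 - <<'E'
from h import *
import cv2
s=robot.sense(); print(s["position"],Rn.from_quat(s["ee_rot"]).as_matrix().round(3),s["joint_positions"],s["clock"])
c=robot.calibration("wrist"); print(c)
cv2.imwrite("pics/w1.png",robot.read_camera("wrist")[:,:,::-1])
E
```

```text
clock: 1.1
position: [0.2651, -0.4637, 0.1881]
ee_rot: [0.738, 0.675, 0.0, -0.0]
ft_force: [0.3, -0.7, 0.3]
width: 0.0872
gripper_force: 0.0
clock: 1.48
position: [0.3341, -0.3687, 0.1882]
ee_rot: [0.739, 0.674, 0.0, -0.0]
ft_force: [0.6, -0.6, -0.4]
width: 0.0871
gripper_force: 0.0
clock: 1.85
position: [0.3928, -0.2734, 0.1883]
ee_rot: [0.739, 0.674, 0.0, -0.0]
ft_force: [0.5, -0.5, -0.2]
width: 0.0871
gripper_force: 0.0
clock: 2.22
position: [0.4012, -0.1738, 0.1883]
ee_rot: [0.739, 0.674, 0.0, -0.0]
ft_force: [-0.6, -0.2, 0.1]
width: 0.0869
gripper_force: 0.0
clock: 2.6
position: [0.41, -0.0743, 0.1884]
ee_rot: [0.739, 0.674, 0.0, -0.0]
ft_force: [0.5, -0.3, -0.6]
width: 0.0871
gripper_force: 0.0
clock: 3.1
position: [0.4185, 0.0258, 0.1884]
ee_rot: [0.737, 0.676, -0.0, -0.0]
ft_force: [0.4, 0.1, 0.3]
width: 0.0872
gripper_force: 0.0
[0.41850284 0.02582486 0.18837155] [[ 0.087  0.996 -0.   ]
 [ 0.996 -0.087  0.   ]
 [ 0.    -0.001 -1.   ]] [-2.06413109e-01  2.51291378e-01  1.92127392e+00  1.75044223e-04
  9.69566171e-01 -1.19567219e-01] 3.1
{'K': array([[373.20786145,   0.        , 317.597557  ],
       [  0.        , 373.20786145, 235.81726909],
       [  0.        ,   0.        ,   1.        ]]), 'R': array([[ 9.96284195e-01, -8.61231730e-02, -7.75640328e-04],
       [-8.29151594e-02, -9.61532011e-01,  2.61880254e-01],
       [-2.32997614e-02, -2.60842846e-01, -9.65100063e-01]]), 't': array([-0.4137469 ,  0.02830853,  0.40621069])}
```

View pics/w1.png

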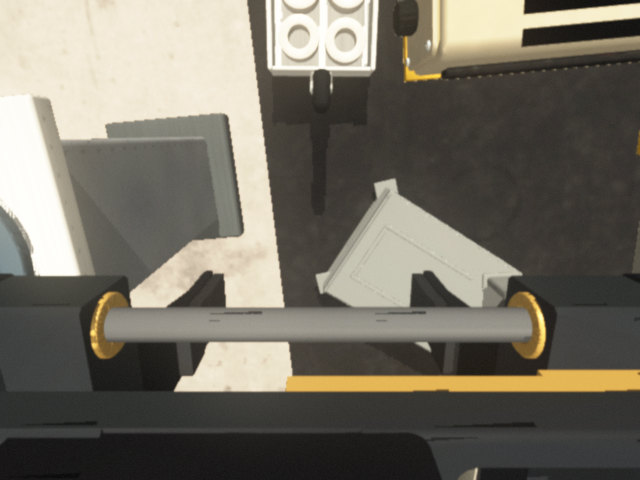

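Wrist view: handle top at about (321,72–110), scoop's back wall corners at (270,73) and (375,73), stack corners at (320,283), (385,190) and (520,272).

```bash
cat >> h.py <<'E'
def ground(c,u,z=0):
    d=c["R"].T@np.linalg.solve(c["K"],[*u,1]); o=-c["R"].T@c["t"]; return (o+d*(z-o[2])/d[2]).round(4)
E
python3 - <<'E'
from h import *
c=robot.calibration("wrist")
print([ground(c,u,.034) for u in ((270,73),(375,73))],[ground(c,(321,72),.08),ground(c,(321,76),.08)],ground(c,(321,112),.0145))
x,y,a=.4352,.2019,-1.6586
for L in ([52,46,34],[52,-46,34],[57,0,80],[87,0,80],[87,0,14]):
    print(L,proj(c,np.r_[Rn.from_euler("z",a).apply(np.array(L)/1000)+[x,y,0]][None]))
E
```

```text
[array([0.3874, 0.1514, 0.034 ]), array([0.4783, 0.1435, 0.034 ])] [array([0.4307, 0.1416, 0.08  ]), array([0.4304, 0.1388, 0.08  ])] [0.4291 0.1165 0.0145]
[52, 46, 34] [[372.72164019  70.03312484]]
[52, -46, 34] [[266.70783803  69.94467713]]
[57, 0, 80] [[320.00740433  67.00842079]]
[87, 0, 80] [[319.90931563 109.03829831]]
[87, 0, 14] [[319.52011263 113.60636592]]
```

```bash
python3 -m crank '[[0.35,0.01,0.0,0,0,0],[0.7,0.02,0,0,0,0],[1,0.03,0,0,0,0],[1,0.03,0.4,0,0,0],[1,0.03,0.8,0,0,0],[1,0.03,0.9,0,0,0]]'
python3 -m crank '[[0.03,0,0.2,0,0,0],[0.03,0,0.4,0,0,0],[0.03,0,0.6,0,0,0],[0.03,0,0.6,0,0,0]]'
python3 -m crank '[[0,0,0,0,0,0],[0,0,0,0,0,0],[0,0,0,0,0,0],[0,0,0,0,0,0],[0,0,0,0,0,0],[0,0,0,0,0,0]]' -1 45
python3 -m crank '[[0,0,-0.1,0,0,0],[0,0,-0.25,0,0,0],[0,0,-0.45,0,0,0],[0,0,-0.7,0,0,0],[0,0,-1,0,0,0],[0,0,-1,0,0,0]]'
python3 - <<'E'
from h import *
import cv2
print(robot.sense()["joint_positions"])
cv2.imwrite("pics/s2.png",robot.read_camera("side")[100:400,200:520,::-1])
E
```

```text
clock: 3.9
position: [0.4294, 0.1225, 0.0967]
ee_rot: [0.738, 0.674, -0.002, -0.001]
ft_force: [0.1, 0.3, -0.0]
width: 0.0876
gripper_force: 0.0
clock: 4.4
position: [0.4312, 0.1259, 0.0382]
ee_rot: [0.738, 0.675, -0.001, -0.0]
ft_force: [0.0, 0.2, 0.6]
width: 0.0873
gripper_force: 0.0
clock: 5.15
position: [0.431, 0.1266, 0.0385]
ee_rot: [0.738, 0.675, -0.0, -0.0]
ft_force: [0.1, 0.5, -0.8]
width: 0.035
gripper_force: 0.0
clock: 5.9
position: [0.4328, 0.1268, 0.1408]
ee_rot: [0.738, 0.675, 0.002, 0.002]
ft_force: [-0.9, -0.8, -0.6]
width: 0.0007
gripper_force: 0.0
[3.62022077e-02 3.70212952e-01 1.91140145e+00 1.48575320e-05
 8.54077320e-01 1.24655488e-01]
```

View pics/s2.png

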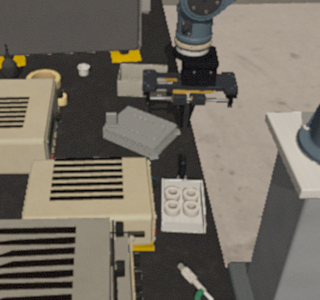

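The scoop still stands at (183,205) and the gripper closed above it, because I lifted before the slow fingers had shut. I'll reopen and redo the grasp with more closing time.

```bash
python3 -m crank '[[0,0,0,0,0,0],[0,0,0,0,0,0],[0,0,0,0,0,0],[0,0,0,0,0,0],[0,0,0,0,0,0]]' 0.2
python3 -m crank '[[0.02,-0.01,0.25,0,0,0],[0.02,-0.01,0.5,0,0,0],[0.02,-0.01,0.75,0,0,0],[0.02,-0.01,1,0,0,0],[0.02,-0.01,1,0,0,0]]'
python3 -m crank '[[0,0,0,0,0,0],[0,0,0,0,0,0],[0,0,0,0,0,0],[0,0,0,0,0,0],[0,0,0,0,0,0],[0,0,0,0,0,0],[0,0,0,0,0,0]]' -1 45
python3 -m crank '[[0,0,0,0,0,0],[0,0,0,0,0,0]]'
```

```text
clock: 6.58
position: [0.431, 0.1266, 0.1383]
ee_rot: [0.738, 0.675, -0.0, -0.0]
ft_force: [-0.1, -1.0, -0.5]
width: 0.0424
gripper_force: 0.0
clock: 7.2
position: [0.4289, 0.1286, 0.0372]
ee_rot: [0.738, 0.675, -0.002, -0.001]
ft_force: [-0.4, -0.3, 0.6]
width: 0.0523
gripper_force: 0.0
clock: 8.07
position: [0.4304, 0.1287, 0.0387]
ee_rot: [0.738, 0.675, 0.0, 0.0]
ft_force: [-0.3, 0.1, 4.5]
width: 0.0133
gripper_force: 45.0
clock: 8.32
position: [0.4304, 0.1287, 0.0387]
ee_rot: [0.738, 0.675, 0.0, 0.0]
ft_force: [-0.0, -0.4, 5.6]
width: 0.0133
gripper_force: 45.0
```

```bash
python3 -m crank '[[0,0,-0.05,0,0,0],[0,0,-0.15,0,0,0],[0,0,-0.3,0,0,0],[0,0,-0.5,0,0,0],[0,0,-0.7,0,0,0],[0,0,-0.9,0,0,0],[0,0,-1,0,0,0]]'
python3 -m crank '[[-0.1,0,-0.1,0,0,0],[-0.3,0,-0.2,0,0,0],[-0.5,0,-0.25,0,0,0],[-0.7,0,-0.25,0,0,0],[-0.9,0,-0.25,0,0,0],[-1,0,-0.25,0,0,0]]'
python3 -m crank '[[-0.1,0,0,0,0,0.05],[-0.25,0,0,0,0,0.13],[-0.4,0,0,0,0,0.21],[-0.55,0,0,0,0,0.29],[-0.7,0,0,0,0,0.37],[-0.85,0,0,0,0,0.45],[-1,0,0,0,0,0.5]]'
python3 -m crank '[[-0.1,0.1,0,0,0,0.05],[-0.22,0.22,0,0,0,0.13],[-0.35,0.35,0,0,0,0.21],[-0.5,0.5,0,0,0,0.29],[-0.65,0.62,0,0,0,0.37],[-0.78,0.75,0,0,0,0.45],[-0.86,0.84,0,0,0,0.5]]'
python3 -m crank '[[0,0.2,0,0,0,0],[0,0.4,0,0,0,0],[0,0.6,0,0,0,0],[0,0.8,0,0,0,0],[0,0.95,0,0,0,0],[0,0.95,0,0,0,0]]'
python3 - <<'E'
from h import *
import cv2
s=robot.sense();print(s["position"],s["ee_rot"],s["joint_positions"])
a=robot.read_camera("side")[80:330,250:500,::-1];b=robot.read_camera("scene")[100:350,330:580,::-1]
cv2.imwrite("pics/s3.png",cv2.resize(np.hstack([a,b]),(800,400)))
E
```

```text
clock: 9.2
position: [0.4304, 0.1287, 0.1396]
ee_rot: [0.738, 0.675, 0.0, 0.001]
ft_force: [-0.6, -0.8, -2.9]
width: 0.013
gripper_force: 45.0
clock: 9.95
position: [0.4208, 0.0279, 0.1632]
ee_rot: [0.738, 0.675, -0.0, -0.0]
ft_force: [-0.1, 0.4, -2.3]
width: 0.0132
gripper_force: 45.0
clock: 10.82
position: [0.4119, -0.0708, 0.1632]
ee_rot: [0.94, 0.34, -0.0, -0.0]
ft_force: [-0.3, 0.5, -2.3]
width: 0.0132
gripper_force: 45.0
clock: 11.7
position: [0.3999, -0.1906, 0.1632]
ee_rot: [0.999, -0.046, -0.0, -0.0]
ft_force: [1.1, 0.7, -2.7]
width: 0.0131
gripper_force: 45.0
clock: 12.45
position: [0.3922, -0.2862, 0.1635]
ee_rot: [0.999, -0.045, 0.0, 0.0]
ft_force: [-0.3, 0.1, -2.8]
width: 0.0133
gripper_force: 45.0
[ 0.39219632 -0.28619049  0.16346139] [ 9.98983218e-01 -4.50820293e-02  3.03055187e-04  2.21606355e-04] [-8.61153255e-01  3.77245592e-01  1.80322288e+00  1.68261810e-04
  9.60386086e-01  7.99741309e-01]
```

View pics/s3.png

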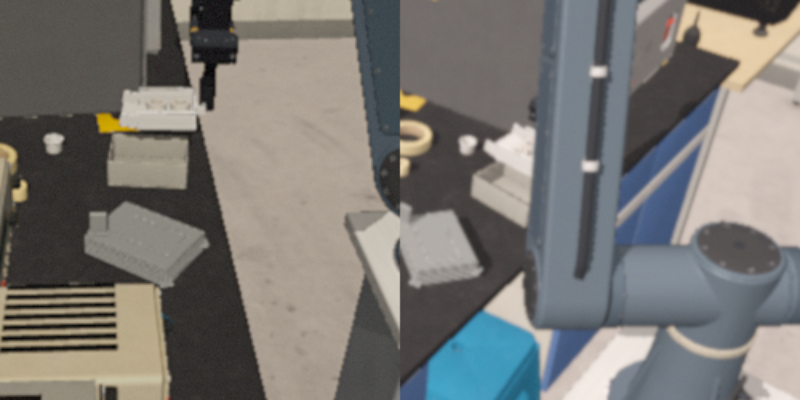

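The scoop is level above the bin (bin at (148,160) in the left half), with the bushes still inside. Now I tip it.

```bash
python3 -m crank '[[-0.08,0,-0.04,0,-0.06,0],[-0.16,0,-0.08,0,-0.14,0],[-0.24,0,-0.12,0,-0.22,0],[-0.32,0,-0.16,0,-0.3,0],[-0.4,0,-0.2,0,-0.36,0],[-0.4,0,-0.2,0,-0.39,0],[-0.4,0,-0.2,0,-0.39,0],[-0.4,0,-0.2,0,-0.39,0]]'
python3 -m crank '[[0.02,0,-0.04,0,-0.03,0],[0.05,0,-0.09,0,-0.06,0],[0.08,0,-0.15,0,-0.09,0],[0.1,0,-0.2,0,-0.12,0],[0.12,0,-0.25,0,-0.15,0],[0.14,0,-0.29,0,-0.18,0],[0.16,0,-0.31,0,-0.2,0],[0.16,0,-0.31,0,-0.2,0]]'
python3 -m crank '[[0,0,0,0,0,0],[0,0,0,0,0,0],[0,0,0,0,0,0],[0,0,0,0,0,0]]'
python3 - <<'E'
from h import *
import cv2
s=robot.sense();print(s["position"],s["ee_rot"],s["joint_positions"],s["ft_force"])
a=robot.read_camera("side")[80:330,250:500,::-1];b=robot.read_camera("wrist")[:,:,::-1]
cv2.imwrite("pics/s4.png",np.hstack([cv2.resize(a,(400,400)),cv2.resize(b,(400,400))]))
E
```

```text
clock: 13.55
position: [0.3523, -0.2808, 0.1836]
ee_rot: [0.953, -0.042, -0.301, -0.013]
ft_force: [0.2, -0.1, -1.7]
width: 0.0134
gripper_force: 45.0
clock: 14.55
position: [0.3831, -0.2839, 0.1993]
ee_rot: [0.894, -0.039, -0.446, -0.02]
ft_force: [-0.5, -0.4, -1.7]
width: 0.0129
gripper_force: 45.0
clock: 15.05
position: [0.3829, -0.284, 0.1998]
ee_rot: [0.894, -0.04, -0.446, -0.02]
ft_force: [0.4, 0.4, -1.0]
width: 0.0132
gripper_force: 45.0
[ 0.38292686 -0.28398045  0.19975085] [ 0.89371042 -0.03968416 -0.44644752 -0.01978548] [-0.59482181  0.79430769  1.25813809 -0.42513464  1.91934134  1.09609182] [ 0.4214343   0.43601517 -1.03636306]
```

View pics/s4.png

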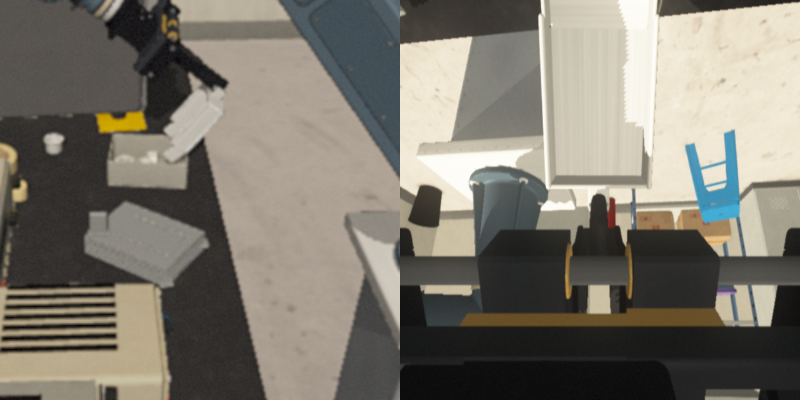

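The bushes are in the bin (left half, at (130,158)) and the scoop is empty. I'll level it and carry it back to its original spot.

```bash
python3 -m crank '[[0,0,0,0,0.08,0],[0,0,0,0,0.17,0],[0,0,0,0,0.26,0],[0,0,0,0,0.35,0],[0,0,0,0,0.44,0],[0,0,0,0,0.53,0],[0,0,0,0,0.59,0],[0,0,0,0,0.59,0]]'
python3 -m crank '[[0,-0.3,0,0,0,0],[0,-0.6,0,0,0,0],[0,-1,0,0,0,0],[0,-1,0,0,0,0]]'
python3 -m crank '[[0,-0.15,0,0,0,-0.08],[0,-0.3,0,0,0,-0.17],[0.05,-0.5,0,0,0,-0.26],[0.1,-0.7,0,0,0,-0.35],[0.1,-0.9,0,0,0,-0.44],[0.1,-1,0,0,0,-0.5],[0.1,-1,0,0,0,-0.5]]'
python3 -m crank '[[0.1,-0.1,0,0,0,-0.08],[0.25,-0.25,0,0,0,-0.17],[0.4,-0.4,0,0,0,-0.26],[0.55,-0.55,0,0,0,-0.35],[0.7,-0.7,0,0,0,-0.44],[0.82,-0.82,0,0,0,-0.5],[0.82,-0.82,0,0,0,-0.5]]'
python3 - <<'E'
from h import *
s=robot.sense();R=Rn.from_quat(s["ee_rot"]).as_matrix();print(s["position"],R.round(4).tolist(),s["clock"])
print(R.T@(np.array([.4304,.1287,.0387])-s["position"]))
E
```

```text
clock: 16.15
position: [0.3809, -0.2831, 0.2]
ee_rot: [0.999, -0.045, -0.001, -0.001]
ft_force: [1.3, -0.8, -1.9]
width: 0.0134
gripper_force: 45.0
clock: 16.65
position: [0.3915, -0.1816, 0.1993]
ee_rot: [0.999, -0.042, -0.002, -0.001]
ft_force: [0.2, -0.7, -1.3]
width: 0.0134
gripper_force: 45.0
clock: 17.52
position: [0.4115, -0.0859, 0.1996]
ee_rot: [0.94, 0.342, -0.0, 0.0]
ft_force: [0.2, 0.2, -1.3]
width: 0.0131
gripper_force: 45.0
clock: 18.4
position: [0.4217, 0.0297, 0.1997]
ee_rot: [0.738, 0.675, -0.0, 0.0]
ft_force: [0.1, -0.9, -1.4]
width: 0.0138
gripper_force: 45.0
[0.42172058 0.0296877  0.19966606] [[0.0892, 0.996, 0.0003], [0.996, -0.0892, -0.0009], [-0.0008, 0.0003, -1.0]] 18.4
[ 0.09952842 -0.00024347  0.16088156]
```

```bash
python3 -m crank '[[0.3,0,0,0,0,0],[0.6,0,0,0,0,0],[0.9,0,0.1,0,0,0],[1,0,0.3,0,0,0],[1,0,0.55,0,0,0],[1,0,0.8,0,0,0],[1,0,1,0,0,0],[1,0,1,0,0,0]]'
python3 -m crank '[[0,0,0.15,0,0,0],[0,0,0.3,0,0,0],[0,0,0.43,0,0,0],[0,0,0.52,0,0,0],[0,0,0.56,0,0,0],[0,0,0.59,0,0,0],[0,0,0.61,0,0,0],[0,0,0.61,0,0,0]]'
```

```text
clock: 19.4
position: [0.4295, 0.1284, 0.0985]
ee_rot: [0.739, 0.674, -0.001, -0.001]
ft_force: [0.0, 0.6, -1.3]
width: 0.0135
gripper_force: 45.0
clock: 20.4
position: [0.43, 0.1295, 0.0388]
ee_rot: [0.738, 0.675, 0.0, 0.0]
ft_force: [0.1, -0.5, -1.0]
width: 0.0136
gripper_force: 45.0
```

```bash
python3 -m crank '[[0,0,0.01,0,0,0],[0,0,0.015,0,0,0],[0,0,0.015,0,0,0]]'
python3 -m crank '[[0,0,0,0,0,0],[0,0,0,0,0,0],[0,0,0,0,0,0],[0,0,0,0,0,0],[0,0,0,0,0,0],[0,0,0,0,0,0],[0,0,0,0,0,0]]' 0.1
python3 -m crank '[[0,0,-0.1,0,0,0],[0,0,-0.3,0,0,0],[0,0,-0.6,0,0,0],[0,0,-0.9,0,0,0],[0,0,-1,0,0,0]]'
python3 -m crank '[[0,0,-0.4,0,0,0],[-0.3,0,-0.8,0,0,0],[-0.6,0,-1,0,0,0],[-1,0,-1,0,0,0],[-1,0,-1,0,0,0],[-1,0,-1,0,0,0]]'
python3 - <<'E'
from h import *
import cv2
s=robot.sense();print(s["position"],s["ee_rot"],s["joint_positions"])
a=robot.read_camera("side");b=robot.read_camera("wrist")
cv2.imwrite("pics/side5f.png",a[:,:,::-1]); cv2.imwrite("pics/wrist5f.png",b[:,:,::-1])
a=a[145:345,270:420,::-1];b=b[:,:,::-1]
cv2.imwrite("pics/s5.png",np.hstack([cv2.resize(a,(360,480)),cv2.resize(b[:,100:540],(440,480))]))
E
```

```text
clock: 20.78
position: [0.4301, 0.1291, 0.0386]
ee_rot: [0.738, 0.675, 0.0, 0.001]
ft_force: [-3.1, -2.9, 13.5]
width: 0.0133
gripper_force: 45.0
clock: 21.65
position: [0.4298, 0.1295, 0.0371]
ee_rot: [0.738, 0.675, -0.0, -0.0]
ft_force: [0.7, -0.9, 0.8]
width: 0.0477
gripper_force: 0.0
clock: 22.28
position: [0.4309, 0.1296, 0.1391]
ee_rot: [0.738, 0.675, 0.002, 0.001]
ft_force: [0.1, 0.2, 0.0]
width: 0.0473
gripper_force: 0.0
clock: 23.02
position: [0.4204, 0.0302, 0.2366]
ee_rot: [0.738, 0.675, -0.0, -0.001]
ft_force: [-0.6, 0.5, 0.5]
width: 0.0479
gripper_force: 0.0
[0.42039855 0.03023702 0.2366309 ] [ 7.38013919e-01  6.74785046e-01 -1.97217185e-04 -7.47636727e-04] [-1.95172668e-01  1.82642461e-01  1.84846470e+00  6.35035581e-04
  1.11192337e+00 -1.06005385e-01]
```

View pics/s5.png

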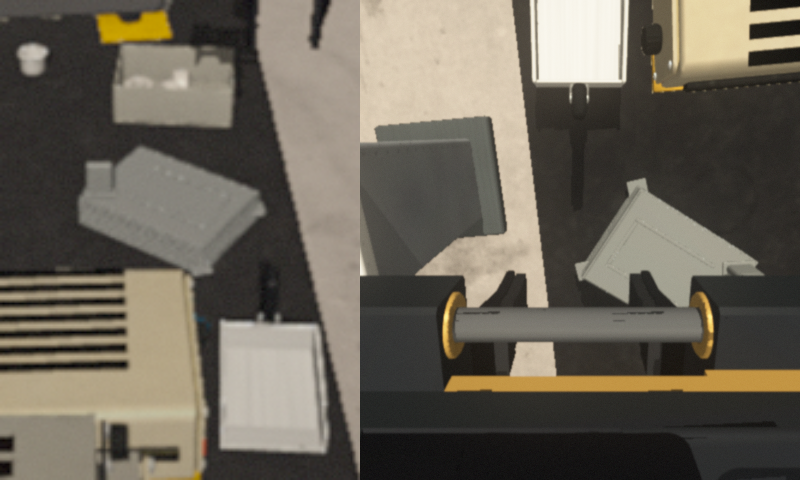

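The scoop stands empty and upright at its old place (left half, (270,385)). The bin is unmoved with the bushes inside, and the stack is in place. Now I turn and go closer to the tab.

```bash
python3 -m crank '[[-0.1,0.1,0,0,0,0.1],[-0.25,0.25,0,0,0,0.21],[-0.4,0.4,0,0,0,0.32],[-0.6,0.6,0.1,0,0,0.43],[-0.84,0.78,0.2,0,0,0.54],[-0.84,0.78,0.3,0,0,0.65],[-0.84,0.78,0.4,0,0,0.76],[-0.84,0.78,0.45,0,0,0.86]]'
python3 -m crank '[[0,0,0,0,0,0.08],[0,0,0,0,0,0.12],[0,0,0,0,0,0.12],[0,0,0,0,0,0.12]]'
python3 - <<'E'
from h import *
import cv2
s=robot.sense();print(s["position"],s["ee_rot"],s["joint_positions"])
c=robot.calibration("wrist");b=robot.read_camera("wrist")[:,:,::-1]
np.savez("w6.npz",**c)
cv2.imwrite("pics/w6.png",b)
x,y,a=.5132,-.0542,-.6614
for L in ([80,60,40],[-80,60,40],[80,-60,40],[62,43,80]):
    print(L,proj(c,(Rn.from_euler("z",a).apply(np.array(L)/1000)+[x,y,0])[None]).round())
E
```

```text
clock: 24.12
position: [0.4908, -0.0594, 0.191]
ee_rot: [0.998, 0.064, -0.001, -0.001]
ft_force: [-0.1, -0.1, 0.7]
width: 0.0478
gripper_force: 0.0
clock: 24.62
position: [0.4912, -0.06, 0.1919]
ee_rot: [1.0, -0.028, -0.0, -0.0]
ft_force: [0.1, -0.8, 0.0]
width: 0.0478
gripper_force: 0.0
[ 0.49120359 -0.06002027  0.19189546] [ 9.99618818e-01 -2.76070895e-02 -2.32832281e-04 -1.18416971e-04] [-3.47874641e-01  3.48782502e-01  1.74800886e+00  9.03869142e-05
  1.04531784e+00  1.27809752e+00]
[80, 60, 40] [[306.  73.]]
[-80, 60, 40] [[211. 222.]]
[80, -60, 40] [[415. 154.]]
[62, 43, 80] [[309.  99.]]
```

View pics/w6.png

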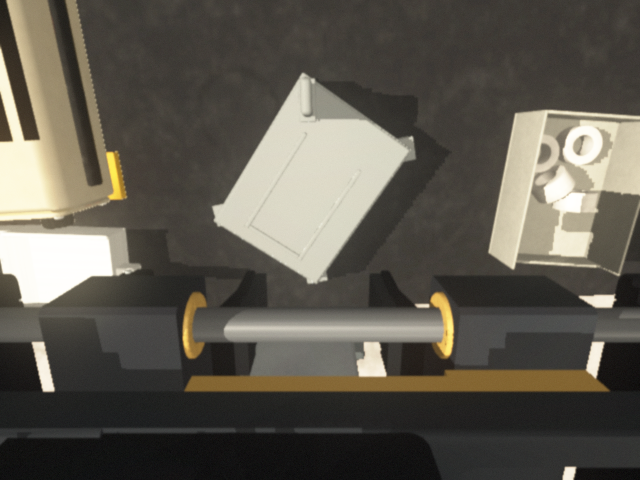

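Close view: the tab spans (301–313, 78–121), and the cover corners are at (306,73), (215,213), (412,148) and (318,281). All of this agrees with the fit, and four bushes lie in the bin at (565,165). I'll refit.

Run:
```python
from h import *
c=dict(np.load("w6.npz"));m=lambda a:np.array(a)/1000
for z in (32,36,40):
  p,r=fit([(c,m([[80,60,z],[-80,60,z],[80,-60,z],[-80,-60,z],[62,43,80]]),np.array([[306,73],[215,214],[412,148],[318,281],[308,98]]))],[.513,-.054,-.66])
  t=p[:2]+Rn.from_euler("z",p[2]).apply([.062,.043,0])[:2]
  print(z,p,r.round(1).tolist(),"tab",t,"yaw",p[2]+.61)
p=np.array([ground(c,(515,112),.052),ground(c,(490,247),.03),ground(c,(513,268),.0)]);print("bin corners",p)
b=np.array([.4917,-.3006]);
for L in ([73,52.5],[-73,52.5]): print(b+Rn.from_euler("z",-.095).apply([*m(L),0])[:2])
s=robot.sense();print(s["position"])
```

```text
32 [ 0.51593688 -0.05517101 -0.64274053] [[-1.2, -1.7], [0.1, 4.7], [1.0, 0.8], [-0.6, 1.3], [0.4, -2.7]] tab [ 0.59133899 -0.05791366] yaw -0.032740531139436535
36 [ 0.5158881  -0.05541804 -0.64052664] [[-1.3, -2.4], [-0.6, 5.9], [2.2, 0.8], [-0.1, 2.8], [0.5, -2.6]] tab [ 0.5912961  -0.05799375] yaw -0.030526636947531216
40 [ 0.51590838 -0.05555872 -0.63973528] [[-1.4, -3.2], [-1.6, 6.8], [3.5, 0.8], [0.1, 4.4], [0.6, -2.7]] tab [ 0.59131839 -0.05807476] yaw -0.029735275803357664
bin corners [[ 0.571  -0.2329  0.052 ]
 [ 0.4436 -0.2299  0.03  ]
 [ 0.408  -0.2708  0.    ]]
[ 0.56935084 -0.2552613 ]
[ 0.42400917 -0.24141215]
[ 0.49121039 -0.0601657   0.19195013]
```

```bash
python3 - <<'E'
from h import *
c=dict(np.load("w6.npz"))
print([ground(c,(515,112),0),ground(c,(547,111),.052),ground(c,(490,248),0),ground(c,(513,268),.03)])
E
python3 -m crank '[[0.25,-0.02,0,0,0,0],[0.5,-0.04,0,0,0,0],[0.75,-0.06,0,0,0,0],[0.99,-0.07,0,0,0,0],[0.99,-0.07,0.3,0,0,0],[0.99,-0.07,0.6,0,0,0],[0.99,-0.07,0.9,0,0,0],[0.99,-0.07,0.9,0,0,0]]'
python3 - <<'E'
from h import *
import cv2
s=robot.sense();print(s["position"],s["ee_rot"])
a=robot.read_camera("side");b=robot.read_camera("wrist")[:,:,::-1]
a=a[145:345,240:440,::-1]
cv2.imwrite("pics/s7.png",np.hstack([cv2.resize(a,(400,400)),cv2.resize(b[:,80:560],(400,400))]))
E
```

```text
[array([ 0.5724, -0.2592,  0.    ]), array([ 0.5703, -0.2602,  0.052 ]), array([ 0.4326, -0.2439,  0.    ]), array([ 0.4199, -0.2547,  0.03  ])]
clock: 25.68
position: [0.5882, -0.0586, 0.0998]
ee_rot: [1.0, -0.028, -0.003, -0.001]
ft_force: [-0.3, -0.4, -0.2]
width: 0.0478
gripper_force: 0.0
[ 0.58824171 -0.05863886  0.09977729] [ 9.99592727e-01 -2.83682908e-02 -2.99390038e-03 -8.10707684e-04]
```

View pics/s7.png

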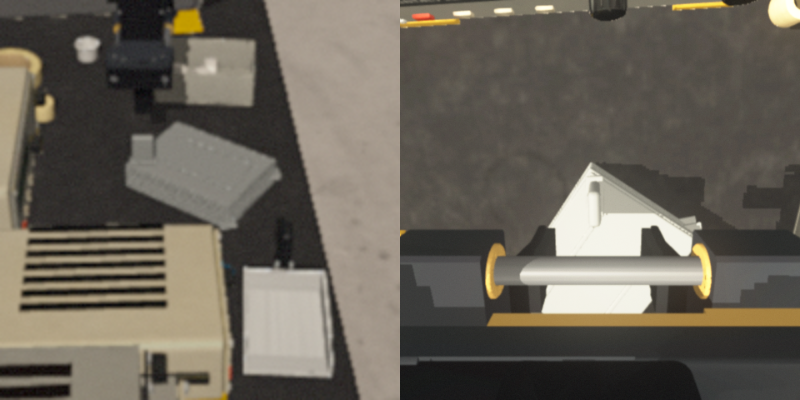

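Side: the gripper is above the tab. Wrist: the tab is at (594,177–225), between the fingers laterally. I'll check its fore-aft position.

Run:
```python
from h import *
c=robot.calibration("wrist")
s=robot.sense()["position"]
print("tcp",proj(c,s[None]))
for d in (-.014,0,.014): print(proj(c,np.array([[.5905+d,-.058,.08],[.5905+d,-.058,.04]])).round().tolist())
print(ground(c,(313,215),.08),ground(c,(315,268),.08))
```

```text
tcp [[318.23676768 266.11238615]]
[[317.0, 276.0], [317.0, 256.0]]
[[316.0, 254.0], [316.0, 237.0]]
[[315.0, 232.0], [315.0, 218.0]]
[ 0.6153 -0.0576  0.08  ] [ 0.5817 -0.0569  0.08  ]
```

```bash
python3 -m crank '[[0.05,-0.015,0.1,0,0,0],[0.05,-0.015,0.25,0,0,0],[0.05,-0.015,0.4,0,0,0],[0.05,-0.015,0.5,0,0,0],[0.05,-0.015,0.52,0,0,0],[0.05,-0.015,0.52,0,0,0]]'
python3 -m crank '[[0,0,0,0,0,0],[0,0,0,0,0,0],[0,0,0,0,0,0],[0,0,0,0,0,0],[0,0,0,0,0,0],[0,0,0,0,0,0],[0,0,0,0,0,0],[0,0,0,0,0,0]]' -1 45
```

```text
clock: 26.52
position: [0.5955, -0.0582, 0.05]
ee_rot: [1.0, -0.029, -0.0, -0.0]
ft_force: [0.4, 0.7, -0.7]
width: 0.048
gripper_force: 0.0
clock: 27.52
position: [0.5955, -0.0581, 0.0501]
ee_rot: [1.0, -0.029, -0.0, -0.0]
ft_force: [-0.3, -0.3, -0.1]
width: 0.0003
gripper_force: 0.0
```

The fingers closed on nothing, so I'll look.

Run:
```python
from h import *
import cv2
a=robot.read_camera("side");b=robot.read_camera("wrist")[:,:,::-1]
a=a[145:285,260:400,::-1]
cv2.imwrite("pics/s8.png",np.hstack([cv2.resize(a,(400,400),interpolation=cv2.INTER_CUBIC),cv2.resize(b[100:400,170:470],(400,400))]))
```

```text
(no output)
```

View pics/s8.png

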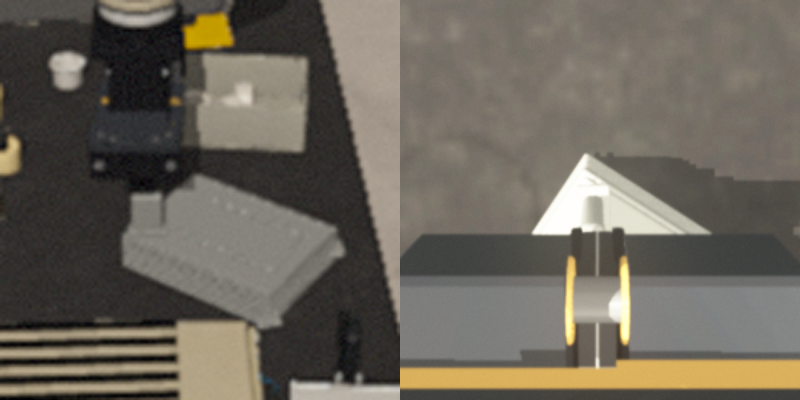

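Run:
```python
from h import *
import cv2
S=robot.calibration("side");c=robot.calibration("wrist");s=robot.sense();p=s["position"]
print(p,s["width"])
print("side tab top",[ground(S,(311.8,v),.08) for v in (212,214)],"side tab base",ground(S,(311.8,226.5),.04))
print("tcp in side",proj(S,p[None]),"+40mm",proj(S,(p+[0,0,.04])[None]))
print("wrist tab far end",[ground(c,(314,v),z) for v,z in ((246,.08),(246,.06),(246,.04),(272,.08))],"corner",ground(c,(311,216),.03),ground(c,(311,216),.04))
print("tcp wrist",proj(c,np.array([p,p+[0,0,.019],p+[0,0,.03]])))
```

```text
[ 0.59553823 -0.05812988  0.05011977] 0.00039227230249804814
side tab top [array([ 0.5884, -0.0576,  0.08  ]), array([ 0.5885, -0.0487,  0.08  ])] side tab base [ 0.5892 -0.0486  0.04  ]
tcp in side [[309.27730407 221.28777871]] +40mm [[308.93439557 208.70680077]]
wrist tab far end [array([ 0.6163, -0.0573,  0.08  ]), array([ 0.6103, -0.0567,  0.06  ]), array([ 0.6043, -0.0562,  0.04  ]), array([ 0.6035, -0.0565,  0.08  ])] corner [ 0.6199 -0.0552  0.03  ] [ 0.622  -0.0555  0.04  ]
tcp wrist [[318.23666875 266.1149585 ]
 [318.28218013 278.89069889]
 [318.31279741 287.48543618]]
```

I've now viewed 11 pictures, one over the limit of 10 (the stitched ones count too), so I won't view any more. From here I go by touch. The shut fingers sit at the tab's estimated position with no contact, so I lower in small steps to see what lies beneath.

```bash
python3 -m crank '[[0,0,0.02,0,0,0],[0,0,0.02,0,0,0]]' | grep -E 'pos|ft'
python3 -m crank '[[0,0,0.02,0,0,0],[0,0,0.02,0,0,0]]' | grep -E 'pos|ft'
python3 -m crank '[[0,0,0.02,0,0,0],[0,0,0.02,0,0,0]]' | grep -E 'pos|ft'
python3 - <<'E'
from h import *
s=robot.sense();print(s["position"],s["width"],s["gripper_force"],s["clock"],s["ft_force"],s["ft_torque"])
E
```

```text
position: [0.5953, -0.0581, 0.0479]
ft_force: [-0.2, -1.0, -0.0]
position: [0.5957, -0.0582, 0.0464]
ft_force: [-0.3, -0.0, 1.8]
position: [0.5958, -0.0582, 0.0462]
ft_force: [-3.7, 0.5, 14.0]
[ 0.59576974 -0.05820611  0.04623378] 0.0004250594119338931 6.625390872359276 28.375 [-3.65344451  0.51971173 14.02966881] [0.15657501 0.55201656 0.03414668]
```

```bash
python3 -m crank '[[0,0,-0.06,0,0,0],[0,0,-0.06,0,0,0]]' | grep -E 'pos|ft'
python3 - <<'E'
from h import *
import cv2
S=robot.calibration("side");C=robot.calibration("scene");W=dict(np.load("w6.npz"))
def tri(c1,a,c2,b):
    P=[c["K"]@np.c_[c["R"],c["t"]] for c in (c1,c2)]
    X=cv2.triangulatePoints(P[0],P[1],np.array(a,float),np.array(b,float)).ravel(); return (X[:3]/X[3]).round(4)
s=(270+125/3,155+173/3); c=(270+(588-450)/2.1875,190+83/2.1875)
print(tri(S,s,C,c),tri(S,s,W,(308,98)),tri(C,c,W,(308,98)))
c=robot.calibration("wrist")
# tab gradient profile from side: compare stack region now vs start
import numpy as np
a=cv2.imread("pics/side0.png",0)[205:265,295:385].astype(np.float32); b=cv2.cvtColor(robot.read_camera("side"),cv2.COLOR_RGB2GRAY)
d=cv2.absdiff(a.astype(np.uint8),b[205:265,295:385]); print("changed px",(d>25).sum(), np.argwhere(d>25).mean(0) if (d>25).any() else 0)
r=cv2.matchTemplate(b[220:275,290:395].astype(np.float32),cv2.imread("pics/side0.png",0)[228:268,310:385].astype(np.float32),cv2.TM_CCOEFF_NORMED);print(cv2.minMaxLoc(r))
E
```

```text
position: [0.5959, -0.0582, 0.0504]
ft_force: [0.2, 0.7, -0.2]
[ 0.5891 -0.0555  0.0808] [ 0.5891 -0.0574  0.0781] [ 0.5897 -0.0572  0.0809]
changed px 70 [ 3.52857143 17.71428571]
(0.00839011650532484, 0.9981896877288818, (0, 0), (20, 8))
```

All three camera pairs put the tab top at (0.589, -0.057, 0.080), and the stack hasn't moved. In the side view the tab is not hidden by the fingers. So the contact at TCP z≈0.046 was the tips on the tab's top, meaning the tips are about 34 mm higher than the reported TCP. I'll raise, open and go lower, watching the force.

```bash
python3 -m crank '[[-0.03,-0.01,-0.2,0,0,0],[-0.06,-0.01,-0.3,0,0,0],[-0.06,-0.01,-0.3,0,0,0],[-0.06,-0.01,-0.3,0,0,0],[-0.06,-0.01,-0.3,0,0,0],[-0.06,-0.01,-0.3,0,0,0],[-0.06,-0.01,-0.3,0,0,0],[-0.06,-0.01,-0.3,0,0,0]]' 0.1 | grep -E 'pos|ft|wid'
python3 -m crank '[[0,0,0.1,0,0,0],[0,0,0.2,0,0,0],[0,0,0.3,0,0,0],[0,0,0.33,0,0,0],[0,0,0.33,0,0,0]]'| grep -E 'pos|ft'
python3 -m crank '[[0,0,0.03,0,0,0],[0,0,0.05,0,0,0],[0,0,0.05,0,0,0]]'| grep -E 'pos|ft'
```

```text
position: [0.5895, -0.0568, 0.08]
ft_force: [0.4, -0.1, 0.9]
width: 0.0474
position: [0.5893, -0.0567, 0.0466]
ft_force: [0.1, 1.4, -0.1]
position: [0.5896, -0.0568, 0.0421]
ft_force: [0.4, 0.1, 0.1]
```

```bash
python3 -m crank '[[0,0,0.03,0,0,0],[0,0,0.03,0,0,0]]'| grep -E 'pos|ft'
python3 -m crank '[[0,0,0.03,0,0,0],[0,0,0.03,0,0,0]]'| grep -E 'pos|ft'
python3 -m crank '[[0,0,0.03,0,0,0],[0,0,0.03,0,0,0]]'| grep -E 'pos|ft'
```

```text
position: [0.5894, -0.0567, 0.0389]
ft_force: [-0.6, 0.0, -0.4]
position: [0.5893, -0.0568, 0.0358]
ft_force: [-0.5, 0.2, -0.2]
position: [0.5894, -0.0568, 0.0328]
ft_force: [-0.4, 0.4, 0.8]
```

There is no contact at 0.033, which is below the panel's top, so the offset is real. I go on down to about 0.022 and close.

```bash
python3 -m crank '[[0,0,0.03,0,0,0],[0,0,0.05,0,0,0],[0,0,0.05,0,0,0]]'| grep -E 'pos|ft'
python3 -m crank '[[0,0,0.03,0,0,0],[0,0,0.06,0,0,0],[0,0,0.06,0,0,0]]'| grep -E 'pos|ft'
python3 -m crank '[[0,0,0,0,0,0],[0,0,0,0,0,0],[0,0,0,0,0,0],[0,0,0,0,0,0],[0,0,0,0,0,0],[0,0,0,0,0,0],[0,0,0,0,0,0]]' -1 45
```

```text
position: [0.5894, -0.0568, 0.0279]
ft_force: [0.3, 0.6, 0.1]
position: [0.5893, -0.0567, 0.0218]
ft_force: [0.6, -0.7, 0.5]
clock: 33.05
position: [0.5895, -0.0568, 0.0222]
ee_rot: [1.0, -0.028, -0.0, 0.0]
ft_force: [-0.1, -0.1, 0.4]
width: 0.0089
gripper_force: 45.0
```

The tab is gripped (width 8.9 mm). Now I peel by pivoting about the far corner.

```bash
python3 -m crank '[[0,0,-0.03,0,0.011,0],[0,0,-0.06,0,0.022,0],[0,0,-0.09,0,0.033,0],[0,0,-0.12,0,0.044,0],[0,0,-0.15,0,0.055,0],[0,0,-0.18,0,0.066,0],[0,0,-0.21,0,0.077,0],[0,0,-0.21,0,0.077,0]]'
python3 -m crank '[[0,0,-0.03,0,0.01,0],[0,0,-0.06,0,0.02,0],[0,0,-0.07,0,0.025,0],[0,0,-0.07,0,0.025,0],[0,0,-0.07,0,0.025,0]]'
python3 - <<'E'
from h import *
import cv2
b=cv2.cvtColor(robot.read_camera("side"),cv2.COLOR_RGB2GRAY);a=cv2.imread("pics/side0.png",0)
# stack lower part (near bottom edge) and tab motion
for n,(r0,r1,c0,c1) in {"lower edge":(248,262,325,365),"tab":(210,226,303,322)}.items():
    r=cv2.matchTemplate(b[r0-14:r1+8,c0-8:c1+8],a[r0:r1,c0:c1],cv2.TM_CCOEFF_NORMED);_,v,_,l=cv2.minMaxLoc(r);print(n,v,l[0]-8,l[1]-14)
print(robot.sense()["width"])
E
```

```text
clock: 34.05
position: [0.5891, -0.0567, 0.0433]
ee_rot: [0.998, -0.029, 0.06, 0.002]
ft_force: [-1.7, -2.2, -2.7]
width: 0.0089
gripper_force: 45.0
clock: 34.67
position: [0.5887, -0.0567, 0.05]
ee_rot: [0.996, -0.029, 0.08, 0.002]
ft_force: [-2.2, -2.1, -2.2]
width: 0.0086
gripper_force: 45.0
lower edge 0.9868397116661072 0 0
tab 0.7713572978973389 0 2
0.00879916275804911
```

```bash
python3 -m crank '[[0.008,0,-0.05,0,0,0],[0.016,0,-0.1,0,0,0],[0.024,0,-0.15,0,0,0],[0.032,0,-0.2,0,0,0],[0.055,0,-0.35,0,0,0],[0.08,0,-0.5,0,0,0],[0.12,0,-0.75,0,0,0],[0.12,0,-0.75,0,0,0]]'
python3 -m crank '[[0.03,0,-0.2,0,-0.025,0],[0.05,0,-0.3,0,-0.05,0],[0.05,0,-0.3,0,-0.075,0],[0.05,0,-0.3,0,-0.102,0],[0.05,0,-0.3,0,-0.102,0]]'
python3 - <<'E'
from h import *
import cv2
s=robot.sense();R=Rn.from_quat(s["ee_rot"]).as_matrix();print(R.round(3).tolist(),s["ft_force"],s["ft_torque"],s["joint_positions"])
b=cv2.cvtColor(robot.read_camera("side"),cv2.COLOR_RGB2GRAY);a=cv2.imread("pics/side0.png",0)
for n,(r0,r1,c0,c1) in {"lower edge":(248,262,325,365),"tab":(210,226,303,322)}.items():
    r=cv2.matchTemplate(b[max(r0-70,0):r1+8,c0-8:c1+8],a[r0:r1,c0:c1],cv2.TM_CCOEFF_NORMED);_,v,_,l=cv2.minMaxLoc(r);print(n,v,l[0]-8,l[1]-70)
E
```

```text
clock: 35.72
position: [0.5907, -0.0574, 0.1289]
ee_rot: [0.996, -0.028, 0.083, 0.003]
ft_force: [-0.6, -0.6, -1.1]
width: 0.0083
gripper_force: 45.0
clock: 36.35
position: [0.5892, -0.0568, 0.1557]
ee_rot: [1.0, -0.029, -0.0, -0.0]
ft_force: [0.4, -0.1, 0.2]
width: 0.0084
gripper_force: 45.0
[[0.998, -0.057, -0.0], [-0.057, -0.998, 0.0], [-0.0, -0.0, -1.0]] [ 0.43962697 -0.13110348  0.16527545] [ 0.04262569 -0.03136761  0.01190133] [-2.84809332e-01  5.21811926e-01  1.55151770e+00  8.17433175e-05
  1.06828844e+00  1.34295821e+00]
lower edge 0.9866390228271484 0 0
tab 0.6235507130622864 -4 -35
```

```bash
python3 -m crank '[[-0.02,0.15,0,0,0,0],[-0.04,0.35,0,0,0,0],[-0.06,0.6,0,0,0,0],[-0.08,0.8,0,0,0,0],[-0.1,0.95,0,0,0,0],[-0.1,1,0,0,0,0]]'
python3 -m crank '[[-0.02,0.15,0,0,0,-0.04],[-0.04,0.35,0,0,0,-0.09],[-0.06,0.6,0,0,0,-0.15],[-0.08,0.8,0,0,0,-0.21],[-0.1,0.95,0,0,0,-0.27],[-0.1,1,0,0,0,-0.32],[-0.1,1,0,0,0,-0.347],[-0.1,1,0,0,0,-0.347]]'
python3 -m crank '[[0,0,0,0,0,0],[0,0,0,0,0,0]]'
python3 - <<'E'
from h import *
import cv2
s=robot.sense();R=Rn.from_quat(s["ee_rot"]).as_matrix();p=s["position"];print(p,R.round(3).tolist())
print(R.T@(np.array([.558,-.266,.1])-p)*10)
for n in ("side","scene","wrist"): cv2.imwrite(f"pics/f_{n}.png",robot.read_camera(n)[:,:,::-1])
np.savez("wf.npz",**robot.calibration("wrist"))
E
```

```text
clock: 37.15
position: [0.5727, -0.1573, 0.1564]
ee_rot: [1.0, -0.029, 0.0, -0.0]
ft_force: [0.5, -0.2, -0.9]
width: 0.0085
gripper_force: 45.0
clock: 38.15
position: [0.5574, -0.2548, 0.1563]
ee_rot: [0.97, 0.241, 0.0, -0.0]
ft_force: [-0.5, -0.6, 0.1]
width: 0.0085
gripper_force: 45.0
clock: 38.4
position: [0.5574, -0.255, 0.1564]
ee_rot: [0.97, 0.242, -0.0, -0.0]
ft_force: [0.3, 0.1, 0.1]
width: 0.009
gripper_force: 45.0
[ 0.55742213 -0.25501308  0.15641984] [[0.883, 0.469, -0.0], [0.469, -0.883, 0.0], [-0.0, -0.0, -1.0]]
[-0.0464043   0.09982441  0.56418633]
```

```bash
python3 -m crank '[[-0.01,0.03,0.1,0,0,0],[-0.03,0.06,0.25,0,0,0],[-0.04,0.1,0.4,0,0,0],[-0.05,0.1,0.5,0,0,0],[-0.05,0.1,0.56,0,0,0],[-0.05,0.1,0.56,0,0,0],[-0.05,0.1,0.56,0,0,0]]'
python3 - <<'E'
from h import *
import cv2
s=robot.sense();p=s["position"];R=Rn.from_quat(s["ee_rot"]).as_matrix();print(p,s["joint_velocities"].round(3),s["width"])
phi=np.arctan2(R[1,0],R[0,0]); yaw=phi-.61+.02
tab=p+[0,0,.038]           # tab point (60 mm world when TCP at .022)
f=R[:,0]; ax=R[:,1]
res=[]
imgs={}
for n in ("side","scene","wrist"):
    g=cv2.cvtColor(robot.read_camera(n),cv2.COLOR_RGB2GRAY).astype(np.float32);cv2.imwrite(f"pics/g_{n}.png",g)
    g=cv2.GaussianBlur(g,(0,0),1); imgs[n]=(np.hypot(cv2.Sobel(g,5,1,0),cv2.Sobel(g,5,0,1)),robot.calibration(n))
t=np.linspace(0,1,60)[:,None]
for pit in np.arange(-.5,.51,.05):
  for dyaw in (-.1,-.05,0,.05,.1):
    Q=Rn.from_rotvec(ax*pit)*Rn.from_euler("z",yaw+dyaw); sc=[]
    for z in (.0,.008):
      c=np.array([[80,60],[-80,60],[-80,-60],[80,-60]])/1000
      L=np.vstack([a+(b-a)*t for a,b in zip(c,np.roll(c,-1,0))]); L=np.c_[L-[.062,.043],np.full(len(L),z-.03)]
      X=Q.apply(L)+tab
      for n,(G,cal) in imgs.items():
        uv=proj(cal,X).round().astype(int); ok=(uv[:,0]>=0)&(uv[:,0]<640)&(uv[:,1]>=0)&(uv[:,1]<(270 if n=="wrist" else 480))
        if n!="scene": sc.append(np.minimum(G[uv[ok,1],uv[ok,0]],150).mean())
    res.append((np.sum(sc),round(pit,2),dyaw,np.round(sc)))
for r in sorted(res,key=lambda r:-r[0])[:6]: print(r)
cov=tab+Rn.from_euler("z",yaw).apply([-.062,-.043,-.025]);print("cover_mid",cov,"yaw",yaw)
E
```

```text
clock: 39.42
position: [0.558, -0.2666, 0.1009]
ee_rot: [0.97, 0.242, 0.0, 0.0]
ft_force: [0.1, 0.0, -1.0]
width: 0.0088
gripper_force: 45.0
[ 0.55800489 -0.26660436  0.10085185] [-0.001 -0.006 -0.003  0.001  0.002 -0.002] 0.008780657527287074
(np.float32(358.09534), np.float64(0.3), -0.1, array([ 86., 117.,  79.,  76.], dtype=float32))
(np.float32(355.08783), np.float64(0.3), -0.05, array([ 85., 123.,  78.,  69.], dtype=float32))
(np.float32(351.97308), np.float64(-0.0), -0.1, array([104.,  72., 103.,  73.], dtype=float32))
(np.float32(351.40448), np.float64(0.05), -0.05, array([98., 79., 91., 84.], dtype=float32))
(np.float32(350.28247), np.float64(0.05), 0, array([105.,  66.,  94.,  85.], dtype=float32))
(np.float32(344.7991), np.float64(0.25), -0.05, array([ 82., 129.,  71.,  62.], dtype=float32))
cover_mid [ 0.4919499  -0.30306994  0.11385185] yaw -0.10196804703481506[ WARN:0@0.378] global loadsave.cpp:1063 imwrite_ Unsupported depth image for selected encoder is fallbacked to CV_8U.
```

Run:
```python
from h import *
import cv2
s=robot.sense();p=s["position"];R=Rn.from_quat(s["ee_rot"]).as_matrix();ax=R[:,1]
yaw=np.arctan2(R[1,0],R[0,0])-.59; tab=p+[0,0,.038]
now=cv2.imread("pics/g_side.png",0).astype(np.float32);ref=cv2.imread("pics/side5f.png",0).astype(np.float32)
D=(np.abs(now-ref)>10).astype(np.float32); cal=robot.calibration("side")
g=lambda a:np.hypot(cv2.Sobel(cv2.GaussianBlur(a,(0,0),.8),5,1,0),cv2.Sobel(cv2.GaussianBlur(a,(0,0),.8),5,0,1))
G=np.clip(g(now)-cv2.dilate(g(ref),np.ones((3,3))),0,150)
c=np.array([[80,60],[-80,60],[-80,-60],[80,-60]])/1000
t=np.linspace(0,1,60)[:,None]
for pit in np.arange(-.3,.41,.05):
    Q=Rn.from_rotvec(ax*pit)*Rn.from_euler("z",yaw); o=[]
    for e in (0,1):   # near long edge, short right edge
        for z in (0,.01):
            L=c[e]+(c[(e+1)%4]-c[e])*t; X=Q.apply(np.c_[L-[.062,.043],np.full(60,z-.03)])+tab
            uv=proj(cal,X).round().astype(int); o.append(G[uv[:,1],uv[:,0]].mean())
    # silhouette agreement: fraction of changed pixels inside projected cover
    X=Q.apply(np.c_[c-[.062,.043],np.full(4,-.025)])+tab
    m=np.zeros_like(D);cv2.fillConvexPoly(m,proj(cal,X).round().astype(np.int32),1)
    m2=cv2.dilate(m,np.ones((9,9)))-m; m2[:int(proj(cal,X)[:,1].min())+6]=0
    low=m2.copy(); low[:int(proj(cal,X)[:2,1].min())]=0
    print(round(pit,2),np.round(o),"in",(D*m).sum()/m.sum(),"below-ring",(D*low).sum()/low.sum())
```

```text
-0.3 [ 8.  6. 68. 92.] in 0.8065202 below-ring 0.8189655
-0.25 [12.  8. 75. 98.] in 0.80847955 below-ring 0.820059
-0.2 [ 13.   7.  84. 102.] in 0.81939304 below-ring 0.78963417
-0.15 [ 11.   8.  91. 104.] in 0.8363072 below-ring 0.8032258
-0.1 [ 13.  10. 112. 132.] in 0.872814 below-ring 0.777027
-0.05 [ 12.   6. 132. 132.] in 0.89606035 below-ring 0.79477614
-0.0 [ 27.   6. 139. 130.] in 0.9262511 below-ring 0.7605634
0.05 [ 22.   4. 141. 138.] in 0.9129264 below-ring 0.7305195
0.1 [ 24.  14.  56. 141.] in 0.9034146 below-ring 0.73417723
0.15 [22.  7. 21. 59.] in 0.8790072 below-ring 0.76506025
0.2 [21.  1. 12. 17.] in 0.8653234 below-ring 0.68465906
0.25 [49.  9.  9. 12.] in 0.8596698 below-ring 0.60164833
0.3 [40. 13.  7. 10.] in 0.8413524 below-ring 0.54210526
0.35 [36. 28. 11.  7.] in 0.8048452 below-ring 0.49302325
0.4 [32. 33. 10. 12.] in 0.7618343 below-ring 0.48706895
```

The cover's silhouette and short edge both peak at a tilt of about 0–0.05 rad. It is level, centred on the bin and at rest, so I hand in.

```bash
python3 -c "
from station import robot
print(robot.finish_job())"
```

```text
the job is handed in; nothing more can be done
None
```

I handed the job in: the bushes are in the bin, the empty scoop is back upright, and the peeled cover is held over the bin, level to about 0.05 rad by image fit; no verdict came back, and I viewed 11 pictures, one over the limit of 10.

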